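# Make up a cup-brewing kit and a bowl-brewing kit

### The job

Make up the two tea tasting kits on the dark wooden trays, from the things that stand in a row in front of them. On the oblong tray with two round wells goes the cup-brewing kit: the cup with the handle in the smaller well with the lid seated on it, and one empty bowl in the larger well; on the squarish tray goes the bowl-brewing kit: the other empty bowl in the round well and the spoon lying in the long slot. Everything must stand or lie properly down in its recess and be let go; do not tip the porcelain over, and leave the tea tin and the timer where they are.

Things in the scene. Friction and masses are not known exactly. Their poses are not given: they have to be found in the camera images.
- cup: white porcelain cup, upright: round body 62 mm across, 60 mm high, hollow, with an ear handle; 0.12 kg. Origin on the underside, midway over body and handle; the handle points along the cup's +x to x = 43 mm (8 to 54 mm above the base), the round body's axis is at x = -11.5 mm, y = 0. Grip the body along the cup's y (62 mm), clear of the handle
- cup_mouth (a point): point on the axis of the cup's round body at the height of its rim, 60 mm above its base; axes as the cup's
- lid: white porcelain lid for the cup, 66 mm across, 31 mm high: flat dome with a round knob to lift it by (13 mm thick, 14 to 31 mm above the underside). Its locating rim, 6 mm deep, drops into the cup's mouth with 2 to 3 mm of play; seated, its origin is 6 mm below the cup's rim; 0.045 kg. Origin at the centre of its underside, z up
- bowl_a: empty white porcelain bowl, 88 mm across the rim, 52 mm high, foot 60 mm; one of two alike in the row before the trays (used bowls far to the left are not stock). Hollow, wall 4 mm at the rim, about 8 mm thick 15 mm lower: lifted by pinching the wall from above, one finger inside, one outside, tips about 17 mm below the rim; 0.135 kg. Origin at the centre of its underside, z up
- bowl_b: empty white porcelain bowl, 88 mm across the rim, 52 mm high, foot 60 mm; one of two alike in the row before the trays (used bowls far to the left are not stock). Hollow, wall 4 mm at the rim, about 8 mm thick 15 mm lower: lifted by pinching the wall from above, one finger inside, one outside, tips about 17 mm below the rim; 0.135 kg. Origin at the centre of its underside, z up
- spoon: steel spoon lying bowl up, 133 mm long: round bowl 39 mm across, 12.5 mm deep, centred at x = +46 mm; flat arched handle 10 mm wide, 4 mm thick, towards -x. Gripped across the handle near the origin, where the handle is 12 to 13 mm above what the spoon lies on; 0.05 kg. Origin midway along it, level with its underside, x along it, z up
- cup_tray: dark wooden oblong tray, fixed, 126 mm along x, 242 mm along y, 14 mm thick; origin at the centre of its underside, z up. Two round cork-lined wells 6 mm deep (floors 8 mm above the origin): the smaller, 78 mm across, at x = 0, y = +61 mm, for the cup; the larger, 92 mm across, at x = 0, y = -56 mm, for a bowl
- bowl_tray: dark wooden squarish tray, fixed, 190 mm along x, 198 mm along y, 14 mm thick; origin at the centre of its underside, z up. Round well 92 mm across at x = 0, y = -36 mm, for a bowl; slot 152 mm along x, 56 mm along y, centred at x = 0, y = +53 mm, for the spoon, either way round; both cork-lined, 6 mm deep (floors 8 mm above the origin)
- caddy: green tea tin, 73 x 65 x 91 mm, a bystander; origin at the centre of its underside
- timer: blue kitchen timer on its stand, 76 x 72 x 60 mm, a bystander; origin at the centre of its underside

How it is judged:
By the outcome, as a careful person would: the job done as asked, in the order asked, and still so for the second after the job is handed in, with the robot touching nothing.
It also fails if it takes over 131 s, if anything falls off the work surface, if the arm or the gripper's body presses on something with over 40 N, if the wrist force passes 120 N, or if a joint passes its speed limit or range.

### The arm

A 6-joint arm with a two-finger parallel gripper is mounted at the origin on a cart in front of the work surface, level with it; the furniture and walls round the work are solid. World frame = base frame: x ahead of the robot, y to its left, z up, the work surface at z = 0. Lengths are in mm, angles in rad, forces in N, time in s.
With the tool pointing down it reaches from about 300 to 775 mm from the base axis. Payload 14.6 kg.
Tool frame: the origin (TCP) lies on the centre line of the jaws, within the pads' length; the fingertips stand 19 mm ahead of it and the grasp point (between the pads) is the TCP (bot.tip_reach is the distance from the TCP to the fingertips, in mm); z points along the fingers, y is the line along which they close (so a half turn about z gives the same grasp; the last joint's range is limited). The gripper opens to 85 mm and grips with 20 to 120 N. Pads are 22 mm wide; open, the fingers measure 114 mm over their backs; the gripper's body (76 mm by 85 mm) begins 54 mm behind the grasp point. The pads swing forward as they close: fully open they stand 13 mm farther back than shut.
Start: joints at [1.273, 0.3, 1.521, -0, 1.321, -0.067], TCP at [125.814, 535.407, 250.281] pointing down, gripper open.
Joint ranges: [-3.03, 3.03], [-0.79, 2.21], [0.23, 2.52], [-1.04, 4.18], [0, 3.07], [-2.55, 2.55]. Speed limits (rad/s): [2.22, 2.22, 2.57, 3.14, 3.14, 3.14].

### API

Orientations are given as a unit quaternion [w, x, y, z].
In Python, from rig import bot gives the robot as it stands. Calls block until the motion is done:
- bot.move_to(position, orientation): joint-space move of the TCP to a pose.
- bot.servo_line(position, attitude=None, speed=150, until_force=None): straight line of the TCP; attitude=None keeps the orientation; speed is the mean speed in mm/s. With until_force (N) it stops when the force on the tool has changed by that much, and returns True; else False.
- bot.move_joints(angles): joint-space move.
- bot.move_gripper(opening, grip_force=None): finger opening in mm; grip_force is the grip in N (None keeps the last); returns when the fingers have stopped.
- bot.dwell(seconds).
- bot.ik(position, orientation): joint angles nearest the present ones, or None.
- bot.read_state(): the state.
- bot.read_camera(name): name is "scene" or "top" or "wrist"; returns a dict with "image" (480x640x3 uint8, blue, green, red), "depth" (480x640 float32, mm along the optical axis (not along the pixel's ray), 0 where there is no reading), "fovy" (degrees; the focal length in pixels is half the picture's height over the tangent of half this angle, whatever the lens; pixels are square), "cx", "cy" (the principal point, pixels), "k1" (the pictures are not rectified: a ray, as slopes to the right and down, at radius r is drawn at 1 + k1 r^2 times it, then the intrinsics apply), "eye" and "attitude" of the camera in the world; the wrist camera has in their place "mount" (4x4, takes a point from camera to tool coordinates, whose origin is the TCP and whose axes are the flange's). Camera axes: x right, y down, z forward; pixel columns grow to the right and rows downward; lengths in mm; the calibration is good to about 2 mm. A picture is of the moment at which its call begins: read the wrist's pose just before it.
A pose or a line that the arm cannot do raises bot.MotionError and nothing moves.
- bot.finish_job(): hands the job in; it is judged then, once.
The state is a dict: "clock": time; "joint_positions": joint angles; "qvel": joint speeds; "effort": joint torques, N m; "ee_pos": TCP position; "tool_rot": TCP orientation; "ft_force": force on the tool from outside, world axes, zero at the start; "moment": the same for the moment, N m; "grip_width": finger opening in mm; "grip_force": force on a finger pad.
Only numpy, scipy, OpenCV 4.12 (cv2) and the standard library are available. Lean on these libraries where they do the work, as an engineer would, in place of code of your own. Each camera call takes 0.05 s, during which the arm holds its last target. There are 200 camera calls.

## Working session

There is one attempt and no reset: what is moved stays moved. The work goes in short steps, each a Python script; the robot and the scene stay as the last script left them, time stands still between calls to the robot, and variables do not carry over. Pictures are saved under pics/ and viewed, at most 14 in all, crops included, and the job is handed in when it is done.

```bash
ls; mkdir -p pics
cat > h.py <<'E'
import numpy as np, cv2
from scipy.spatial.transform import Rotation as R
from rig import bot
def rot(q): return R.from_quat([q[1],q[2],q[3],q[0]]).as_matrix()
def grab(name):
    s=bot.read_state(); c=bot.read_camera(name)
    if name=="wrist":
        M=np.array(c["mount"]); Rt=rot(s["tool_rot"])
        c["R"]=Rt@M[:3,:3]; c["t"]=np.array(s["ee_pos"])+Rt@M[:3,3]
    else:
        a=np.array(c["attitude"]); c["R"]=rot(a) if a.shape==(4,) else a; c["t"]=np.array(c["eye"])
    c["f"]=240/np.tan(np.radians(c["fovy"])/2)
    return c
def rays(c,uv):
    uv=np.atleast_2d(np.array(uv,float)); d=(uv-[c["cx"],c["cy"]])/c["f"]; s=d.copy()
    for _ in range(20): s=d/(1+c["k1"]*(s**2).sum(1,keepdims=True))
    return np.c_[s,np.ones(len(s))]
def plane(c,uv,z):
    w=rays(c,uv)@c["R"].T; return c["t"]+w*((z-c["t"][2])/w[:,2])[:,None]
def cloud(c):
    v,u=np.mgrid[0:480,0:640]; r=rays(c,np.c_[u.ravel(),v.ravel()])
    return (c["t"]+(r*c["depth"].reshape(-1,1))@c["R"].T).reshape(480,640,3)
E
python3 - <<'E'
from h import *
for n in("scene","top","wrist"):
    c=grab(n); cv2.imwrite(f"pics/{n}0.png",c["image"]); np.savez(f"{n}0.npz",**{k:v for k,v in c.items()})
    print(n,c["fovy"],c["k1"],c["t"].round(),c["R"].round(2).tolist(),(c["depth"]>0).mean())
s=bot.read_state();print(s["clock"],s["tool_rot"],s["grip_width"])
E
```

```text
pics
scene 50.066042202492 -0.03367351494600366 [ -22. -733. 1252.] [[0.79, -0.47, 0.38], [-0.61, -0.62, 0.49], [0.0, -0.62, -0.78]] 0.9884537760416666
top 57.123081749937874 -0.06569905157781263 [ 344.   27. 1069.] [[0.08, -0.97, 0.22], [-1.0, -0.08, 0.02], [0.0, -0.22, -0.98]] 0.9961783854166667
wrist 68.729646135078 -0.039887719826300974 [ 44. 555. 373.] [[0.23, 0.92, 0.32], [0.97, -0.22, -0.07], [-0.0, 0.32, -0.95]] 0.9957975260416667
0.15 [-9.40065286e-05  1.15170478e-01  9.93345639e-01 -4.40525023e-04] 85.76491497331153
```

View pics/top0.png

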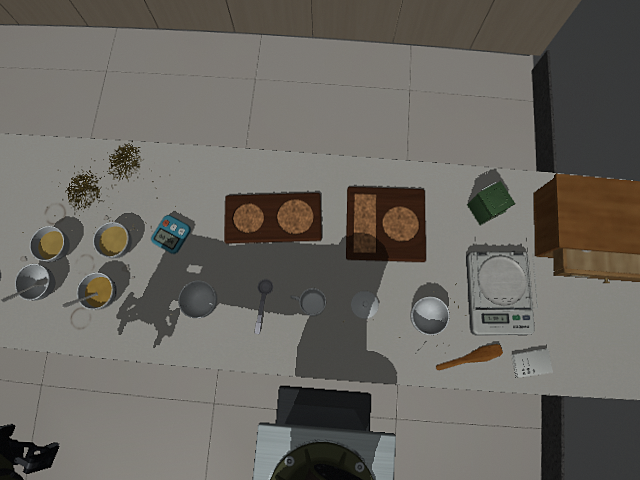

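View pics/scene0.png

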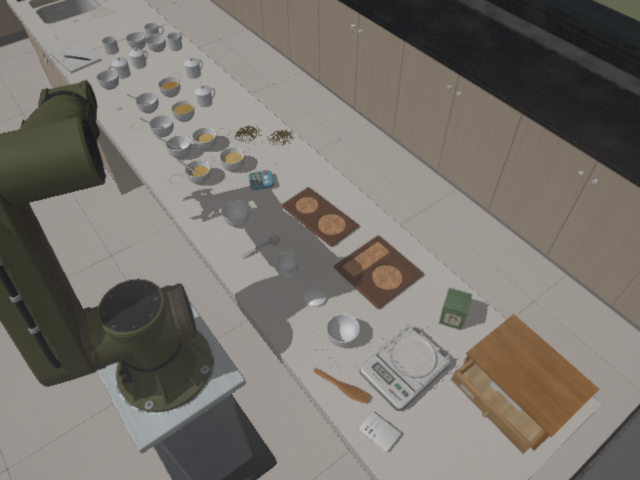

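The top view shows the left bowl at (198,299), spoon (262,305), cup (313,301), lid (365,305) and right bowl (430,315). The cup tray is at (273,218) and the bowl tray at (386,224). The scene view agrees, with the arm's shadow lying across the row.

Run:
```python
from h import *
c=dict(np.load("top0.npz"))
for n,uv,z in [("bowlL",(198,299),52),("spoon",(262,305),10),("cup",(313,301),60),("lid",(365,305),20),("bowlR",(430,315),52),("wellS",(249,218),8),("wellL",(295,216),8),("wellB",(401,224),8),("slot",(365,223),8)]:
    print(n,plane(c,uv,z).round())
# wrist survey
Rt=rot(bot.read_state()["tool_rot"])
def q(yaw): 
    M=np.array([[np.cos(yaw),np.sin(yaw),0],[np.sin(yaw),-np.cos(yaw),0],[0,0,-1]])
    x=R.from_matrix(M).as_quat(); return [x[3],x[0],x[1],x[2]]
c=grab("wrist"); M=c["mount"]; print(np.array(M).round(2).tolist()); print(Rt.round(2).tolist())
for i,p in enumerate([(330,220,330),(330,20,330),(330,-130,330)]):
    for yaw in (0,np.pi,np.pi/2,-np.pi/2): print(p,yaw,bot.ik(p,q(yaw)))
```

```text
bowlL [[422. 320.  52.]]
spoon [[424. 176.  10.]]
cup [[438.  54.  60.]]
lid [[443. -69.  20.]]
bowlR [[ 428. -216.   52.]]
wellS [[637. 233.   8.]]
wellL [[651. 118.   8.]]
wellB [[ 652. -148.    8.]]
slot [[647. -58.   8.]]
[[0.0, -0.95, -0.32, 84.37], [1.0, 0.0, 0.0, 0.74], [-0.0, -0.32, 0.95, -123.03], [0.0, 0.0, 0.0, 1.0]]
[[-0.97, 0.23, -0.0], [0.23, 0.97, -0.0], [0.0, -0.0, -1.0]]
(330, 220, 330) 0 [ 4.95589179e-01 -1.08471637e-01  1.78320376e+00 -4.44089210e-16
  1.46686053e+00  2.06638551e+00]
(330, 220, 330) 3.141592653589793 [ 4.95589179e-01 -1.08471637e-01  1.78320376e+00 -4.44089210e-16
  1.46686053e+00 -1.07520715e+00]
(330, 220, 330) 1.5707963267948966 [ 4.95589179e-01 -1.08471637e-01  1.78320376e+00 -4.44089210e-16
  1.46686053e+00  4.95589179e-01]
(330, 220, 330) -1.5707963267948966 None
(330, 20, 330) 0 [-5.04013289e-02 -2.73774985e-01  1.91841050e+00 -4.44089210e-16
  1.49695714e+00  1.52039500e+00]
(330, 20, 330) 3.141592653589793 [-5.04013289e-02 -2.73774985e-01  1.91841050e+00 -4.44089210e-16
  1.49695714e+00 -1.62119766e+00]
(330, 20, 330) 1.5707963267948966 [-5.04013289e-02 -2.73774985e-01  1.91841050e+00 -4.44089210e-16
  1.49695714e+00 -5.04013289e-02]
(330, 20, 330) -1.5707963267948966 None
(330, -130, 330) 0 [-4.78645590e-01 -2.12301729e-01  1.87110969e+00 -4.44089210e-16
  1.48278469e+00  1.09215074e+00]
(330, -130, 330) 3.141592653589793 [-4.78645590e-01 -2.12301729e-01  1.87110969e+00 -4.44089210e-16
  1.48278469e+00 -2.04944192e+00]
(330, -130, 330) 1.5707963267948966 [-4.78645590e-01 -2.12301729e-01  1.87110969e+00 -4.44089210e-16
  1.48278469e+00 -4.78645590e-01]
(330, -130, 330) -1.5707963267948966 None
```

```bash
cat >> h.py <<'E'
def q(yaw):
    M=np.array([[np.cos(yaw),np.sin(yaw),0],[np.sin(yaw),-np.cos(yaw),0],[0,0,-1]])
    x=R.from_matrix(M).as_quat(); return [x[3],x[0],x[1],x[2]]
E
python3 - <<'E'
from h import *
for i,y in enumerate((220,40,-150)):
    bot.move_to([440,y,270],q(np.pi)); bot.dwell(0.2)
    c=grab("wrist"); np.savez(f"w{i}.npz",**c); cv2.imwrite(f"pics/w{i}.png",c["image"])
print(bot.read_state()["clock"])
ims=[cv2.resize(cv2.imread(f"pics/w{i}.png"),(400,300)) for i in range(3)]
cv2.imwrite("pics/w.png",np.vstack([np.hstack(ims[:2]),np.hstack([ims[2],ims[2]*0])]))
E
```

```text
4.1167
```

View pics/w.png

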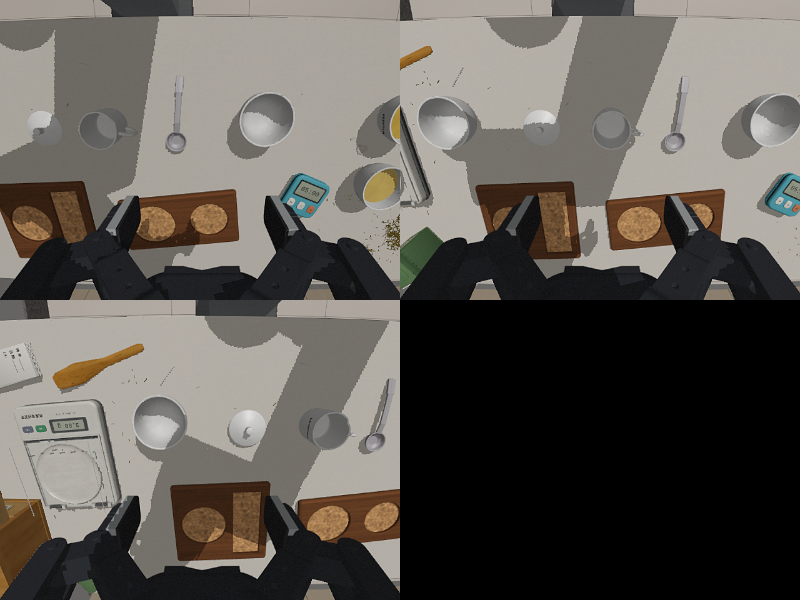

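The mosaic shows all three wrist views. In each, the spoon's bowl points away from the robot (+x), the cup's handle points towards +y, and the trays are partly hidden by the fingers. Next I measure using depth and colour.

```bash
cat > meas.py <<'E'
from h import *
def circ(P):
    P=P.copy()
    for _ in range(4):
        A=np.c_[2*P,np.ones(len(P))]; s=np.linalg.lstsq(A,(P**2).sum(1),rcond=None)[0]
        r=np.sqrt(s[2]+s[:2]@s[:2]); e=abs(np.hypot(*(P-s[:2]).T)-r); P=P[e<max(2,2*np.median(e))]
    return s[:2].round(1),r.round(1),len(P)
def load(f): return {k:v for k,v in np.load(f).items()}
if __name__=="__main__":
  for f in("w0","w1","w2","top0"):
    c=load(f+".npz"); C=cloud(c); X,Y,Z=C[...,0],C[...,1],C[...,2]
    ok=c["depth"]>0
    m=ok&(X>330)&(X<560)&(abs(Y)<400); print(f,"table z",np.median(Z[m]).round(1),np.std(Z[m&(Z<4)]).round(2))
    near=lambda p,r: ok&(np.hypot(X-p[0],Y-p[1])<r)
    for n,p,r,lo,hi in[("bowlL",(422,320),75,46,60),("bowlR",(428,-216),75,46,60),("cup",(438,54),50,55,66),("lid",(443,-69),50,4,16),("knob",(443,-69),50,22,40)]:
        k=near(p,r)&(Z>lo)&(Z<hi)
        if k.sum()>30:
            P=np.c_[X[k],Y[k]]; h=cv2.convexHull(P.astype(np.float32))[:,0]
            print(" ",n,k.sum(),"z99",np.percentile(Z[k],98).round(1),"hull",[np.round(v,1) for v in cv2.minEnclosingCircle(h)],"fit",circ(P.astype(float)))
    hsv=cv2.cvtColor(c["image"],cv2.COLOR_BGR2HSV); 
    wood=ok&(hsv[...,1]>80)&((hsv[...,0]<25)|(hsv[...,0]>170))
    for n,p in[("cuptray",(645,175)),("bowltray",(650,-110))]:
        k=wood&(abs(X-p[0])<130)&(abs(Y-p[1])<145)&(Z>-10)&(Z<30)
        if k.sum()>200:
            r=cv2.minAreaRect(np.c_[X[k],Y[k]].astype(np.float32)); print(" ",n,np.round(r[0],1),np.round(r[1],1),round(r[2],2),"z",np.percentile(Z[k],[5,50,95]).round(1))
    for n,p in[("wellS",(637,233)),("wellL",(651,118)),("wellB",(652,-148)),("slot",(647,-58))]:
        kk=((hsv[...,2]>1.0)&(c["image"][...,1]>60)&wood&(abs(X-p[0])<90)&(np.hypot(X-p[0],(Y-p[1])*(2 if n=="slot" else 1))<85)).astype(np.uint8)
        b=c["image"].astype(int); kk&=(b[...,1]/(b[...,2]+1)>0.52).astype(np.uint8)
        kk=cv2.morphologyEx(kk,cv2.MORPH_OPEN,np.ones((3,3),np.uint8))
        cs=cv2.findContours(kk,0,1)[0]
        if cs:
            g=max(cs,key=cv2.contourArea); 
            if len(g)<20: continue
            P=plane(c,g[:,0],8)[:,:2]
            print(" ",n,len(g),(cv2.minAreaRect(P.astype(np.float32)) if n=="slot" else circ(P)))
    k=ok&(X>330)&(X<520)&(abs(Y-176)<55)&(Z>4)&(Z<25)
    if k.sum()>50:
        P=np.c_[X[k],Y[k]].astype(np.float32); r=cv2.minAreaRect(P); print("  spoon",np.round(r[0],1),np.round(r[1],1),round(r[2],2))
        hd=P[P[:,0]<415]; v=cv2.fitLine(hd,2,0,.01,.01)[:,0]; print("   handle",v.round(3),"bowl end",P[P[:,0]>np.max(P[:,0])-36].mean(0).round(1),"xr",P[:,0].min(),P[:,0].max())
    k=near((438,60),80)&(Z>15)&(Z<80)&(Y>-5); P=np.c_[X[k],Y[k]].astype(np.float32)
    if len(P):
        d=np.hypot(*(P-[438,54]).T); far=P[d>np.percentile(d,99)]; print("  cup handle far",far.mean(0).round(1),d.max())
E
python3 meas.py
```

```text
w0 table z 0.2 0.88
  bowlL 1139 z99 52.4 hull [array([418.9, 324.3]), np.float64(44.4)] fit (array([418.6, 323.7]), np.float64(41.9), 1086)
  cup 696 z99 60.4 hull [array([434.7,  56.8]), np.float64(31.4)] fit (array([434.8,  57.6]), np.float64(29.3), 683)
  lid 2009 z99 15.8 hull [array([442.2, -66.4]), np.float64(34.1)] fit (array([442.5, -65.7]), np.float64(27.1), 1502)
  knob 152 z99 31.5 hull [array([442.6, -66.1]), np.float64(7.4)] fit (array([442.1, -65.3]), np.float64(5.2), 123)
  cuptray [638.8 175.7] [124.7 239.7] 6.26 z [ 6.8 12.1 14.2]
  bowltray [ 649.  -113.5] [193.5 212. ] 2.82 z [ 6.5 10.8 13.9]
  wellS 158 (array([634.9, 236. ]), np.float64(37.2), 154)
  wellL 196 (array([647.5, 121.4]), np.float64(42.9), 111)
  wellB 179 (array([ 651.1, -144.9]), np.float64(43.1), 157)
  slot 258 ((635.1349487304688, -56.08315658569336), (126.792236328125, 52.50230407714844), 2.749979019165039)
  spoon [418.5 178.2] [ 37.4 129.8] 87.22
   handle [ 9.97000e-01 -8.20000e-02  3.83299e+02  1.82260e+02] bowl end [467.3 174.8] xr 353.70734 483.36163
  cup handle far [443.7 110.6] 58.3782
[... 2761 characters left out ...]
ray([448.5, -69.7]), np.float64(48.6)] fit (array([446.1, -68.3]), np.float64(28.9), 275)
  cuptray [644.8 173.7] [130.8 239.9] 6.44 z [ 6.5 12.7 17. ]
  bowltray [ 652.1 -110.3] [193. 199.] 2.64 z [ 6.6 12.4 17.4]
  wellS 82 (array([637.6, 234.6]), np.float64(36.3), 71)
  wellL 105 (array([650.7, 118.1]), np.float64(43.5), 91)
  wellB 102 (array([ 653.2, -145.8]), np.float64(43.4), 97)
  slot 119 ((668.6439819335938, -55.11798858642578), (109.06330871582031, 53.06382751464844), 3.0061938762664795)
  spoon [424.6 176.6] [188.5 108.2] 0.08
   handle [9.99000e-01 3.40000e-02 3.82108e+02 1.81027e+02] bowl end [495.6 171. ] xr 330.30438 518.86707
  cup handle far [449.  108.1] 56.133837715201324
```

```bash
cat >> h.py <<'E'
def put(x,y,z,yaw,zb,force=6):
    "over, down fast to 15 above z, then slowly to at most zb until contact"
    bot.servo_line([x,y,z+15]); hit=bot.servo_line([x,y,zb],speed=25,until_force=force)
    s=bot.read_state(); print("put",hit,np.round(s["ee_pos"],1),"grip",s["grip_width"])
def st(t=""):
    s=bot.read_state(); print(t,round(s["clock"],1),np.round(s["ee_pos"],1),"w",round(s["grip_width"],1),"gf",round(s["grip_force"],1),"ft",np.round(s["ft_force"],1))
E
python3 - <<'E'
from h import *; from meas import load
a=[]
for f in("w0","w1","w2"):
    C=cloud(load(f+".npz")); d=C[...,:2]-[434.8,56.8]; r=np.hypot(d[...,0],d[...,1]); k=(r>36)&(r<60)&(C[...,2]>12)&(C[...,2]<57)
    m=d[k].mean(0); a.append(np.arctan2(m[1],m[0])); print(k.sum(),np.degrees(a[-1]))
psi=np.median(a); yaw=psi
x,y=434.8,56.8
bot.move_gripper(85,40)
bot.move_to([x,y,150],q(yaw)); bot.servo_line([x,y,36]); bot.move_gripper(40,40); st("gripped")
bot.servo_line([x,y,150]); st("lift")
X,Y=633,236.6; yw=np.radians(96.3)
bot.move_to([X,Y,150],q(yw)); put(X,Y,44,yw,42); st("down")
bot.move_gripper(85); st("open"); bot.servo_line([X,Y,160])
E
```

```text
208 80.62889721821863
166 80.28775452290306
55 79.61641229097684
gripped 7.5 [435.3  56.8  37. ] w 61.1 gf 41.3 ft [-2.3 -0.1  7.5]
lift 8.4 [434.4  56.8 149.2] w 60.6 gf 43.6 ft [-0.6  0.  -2. ]
put True [633.1 236.6  45. ] grip 60.68350517929804
down 10.8 [633.1 236.6  45. ] w 60.7 gf 44.1 ft [-2.  -1.3  6.7]
open 11.1 [632.6 236.4  44. ] w 84.9 gf 0.0 ft [ 0.3 -0.   0.5]
```

Run:
```python
from h import *; from meas import circ
x,y=442.1,-66.4; yaw=np.pi
bot.move_to([x,y,120],q(yaw)); bot.move_gripper(35,20); bot.servo_line([x,y,37]); bot.move_gripper(5,20); st("pinch"); bot.move_gripper(35)
bot.servo_line([x,y,120])
def circs(c,p,r,lo,hi):
    C=cloud(c); k=(c["depth"]>0)&(np.hypot(C[...,0]-p[0],C[...,1]-p[1])<r)&(C[...,2]>lo)&(C[...,2]<hi)
    P=C[k][:,:2]; print(p,circ(P.astype(float)),"hull",[np.round(v,1) for v in cv2.minEnclosingCircle(P.astype(np.float32))],"z",np.percentile(C[k][:,2],98))
bot.move_gripper(85)
for i,v in enumerate([(440,-30,270),(520,120,270),(540,290,270)]):
    bot.move_to(v,q(yaw)); bot.dwell(.2); c=grab("wrist"); cv2.imwrite(f"pics/c{i}.png",c["image"]); np.savez(f"c{i}.npz",**c)
    if i==0: circs(c,(442,-66),50,22,40); circs(c,(442,-66),50,4,16)
    else: circs(c,(633,236),45,63,76)
st()
```

```text
pinch 15.4 [442.6 -66.5  37.9] w 11.3 gf 19.6 ft [-0.7  0.5  6.6]
(442, -66) (array([441.8, -64.6]), np.float64(5.0), 96) hull [array([442.1, -64.9]), np.float64(6.6)] z 31.61544747642115
(442, -66) (array([441.7, -65.1]), np.float64(26.9), 1629) hull [array([442.3, -64.9]), np.float64(33.3)] z 15.817866091029208
(633, 236) (array([631.9, 236.1]), np.float64(29.4), 407) hull [array([632.3, 236.5]), np.float64(31.3)] z 68.5331093634423
(633, 236) (array([632.2, 237.5]), np.float64(29.5), 572) hull [array([632.7, 237.2]), np.float64(31.6)] z 68.43191303586265
 19.8 [540.3 289.1 270.3] w 84.8 gf 0.0 ft [0.3 0.3 0.9]
```

View pics/c2.png

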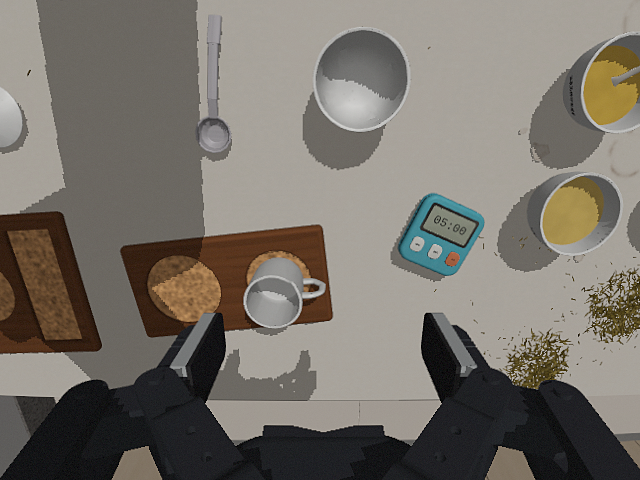

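The cup stands upright in its well at about (275,300), handle towards +y. Now the lid.

Run:
```python
from h import *
x,y=442.1,-66.4; yaw=np.pi
bot.move_gripper(35,25); bot.move_to([x,y,120],q(yaw)); bot.servo_line([x,y,36.5]); bot.move_gripper(5,30); st("grip")
bot.servo_line([x,y,180]); st("lift")
X,Y=632.7,236.1
bot.move_to([X,Y,180],q(yaw)); put(X,Y,102,yaw,96,force=4); st()
bot.dwell(.3); bot.move_gripper(35); bot.servo_line([X,Y,180]); bot.move_gripper(85)
bot.move_to([540,180,270],q(yaw)); bot.dwell(.2); c=grab("wrist"); cv2.imwrite("pics/lid.png",c["image"])
C=cloud(c); k=(np.hypot(C[...,0]-633,C[...,1]-236)<45)&(C[...,2]>64); P=C[k]
for z in(88,80,72,66): m=P[:,2]>z; print(z,m.sum(),P[m].mean(0).round(1))
print(P[:,2].max()); st()
```

```text
grip 22.9 [442.7 -66.5  37.4] w 11.0 gf 29.2 ft [-1.2  0.3  7.3]
lift 24.0 [441.7 -66.3 179.2] w 11.3 gf 29.2 ft [-0.1 -0.1 -1.7]
put True [632.7 236.1  98.9] grip 11.049765834230653
 26.6 [632.7 236.1  98.9] w 11.0 gf 29.8 ft [-1.6  0.   5.9]
88 141 [631.1 236.5  91.6]
80 195 [630.4 236.2  89.1]
72 2055 [629.4 236.   76.9]
66 2887 [628.2 235.7  75. ]
93.52767569711659
 29.3 [540.3 180.3 268.8] w 84.8 gf 0.0 ft [ 0.7 -0.  -0.4]
```

View pics/lid.png

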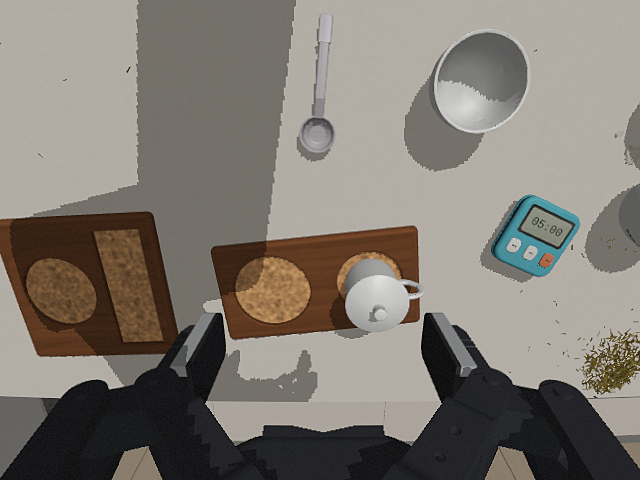

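The lid sits seated: its knob tops out at about 93 mm, as expected, at (378,313). Next the left bowl goes to the cup tray.

```bash
cat > bowl.py <<'E'
from h import *
def bowl(b,w,s,G=60):
    "b bowl centre, w well centre, s=+1/-1: pinch on the +y/-y side"
    r=39*s; x,y=b[0],b[1]+r; yaw=np.pi
    bot.move_to([x,y,130],q(yaw)); bot.move_gripper(36); bot.servo_line([x,y,75])
    h=bot.servo_line([x,y,54],speed=60,until_force=10); st(f"at wall {h}")
    if h: bot.servo_line([x,y,130]); return
    bot.move_gripper(2,G); st("grip"); bot.servo_line([x,y,64],speed=60); bot.servo_line([x,y,150]); st("lift")
    X,Y=w[0],w[1]+r; bot.move_to([X,Y,150],q(yaw)); put(X,Y,64,yaw,60,force=5); st()
    bot.move_gripper(30); st("open"); bot.servo_line([X,Y,150])
def look(v,p,name):
    bot.move_gripper(85); bot.move_to(v,q(np.pi)); bot.dwell(.2); c=grab("wrist"); cv2.imwrite(f"pics/{name}.png",c["image"])
    from meas import circ
    C=cloud(c); k=(np.hypot(C[...,0]-p[0],C[...,1]-p[1])<75)&(C[...,2]>54)&(C[...,2]<64); P=C[k]
    print(circ(P[:,:2].astype(float)),"z",np.percentile(P[:,2],[2,50,98]).round(1))
    A=np.c_[P[:,:2]-p,np.ones(len(P))]; print("tilt",np.linalg.lstsq(A,P[:,2],rcond=None)[0].round(3)); st()
E
python3 - <<'E'
from bowl import *
bowl((419,323.2),(645.6,120.4),-1); look((540,20,270),(645.6,120.4),"b1")
E
```

```text
at wall False 31.8 [419.  284.2  53.8] w 35.9 gf 0.0 ft [ 0.5 -0.8 -0.7]
grip 32.1 [420.  284.9  55.3] w 7.1 gf 53.7 ft [0.7 1.3 8.2]
lift 33.2 [418.5 283.9 148.9] w 5.1 gf 57.2 ft [-0.6  0.8 -1.4]
put True [646.   81.   72.4] grip 4.4532845767972775
 35.4 [646.   81.   72.4] w 4.5 gf 63.2 ft [ 0.5 -0.   3.2]
open 35.8 [645.5  81.3  72. ] w 30.1 gf 0.0 ft [ 0.1 -0.   0. ]
(array([643.3, 113. ]), np.float64(42.4), 801) z [54.2 58.3 60.2]
tilt [-3.000e-03 -4.000e-03  5.781e+01]
 38.0 [540.3  20.3 268.7] w 84.6 gf 0.0 ft [ 0.2  0.8 -0.5]
```

View pics/b1.png

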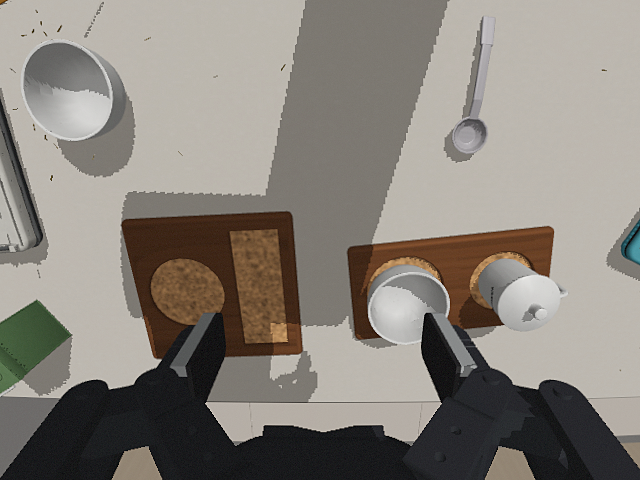

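The bowl slid a little in the grip but stands level on the well floor (rim at about 60 mm), roughly 7 mm off centre at (408,305). I'll nudge it towards the centre, then place the second bowl with a deeper, firmer pinch.

```bash
sed -i 's/\[x,y,54\],speed/[x,y,51.5],speed/; s/\[x,y,64\],speed=60/[x,y,60],speed=30/' bowl.py
python3 - <<'E'
from bowl import *
bot.move_gripper(2,20); bot.move_to([645,22,150],q(np.pi)); bot.servo_line([645,22,60]); bot.servo_line([645,50,60],speed=80)
print(bot.servo_line([645,61.5,60],speed=20,until_force=12)); st("nudge"); bot.servo_line([645,40,60]); bot.servo_line([645,40,130])
look((540,20,270),(645.6,120.4),"b1n")
bowl((425.3,-215.2),(649.3,-145),1,G=110); look((540,-60,270),(649.3,-145),"b2")
E
```

```text
False
nudge 41.4 [645.   61.5  59.9] w 2.3 gf 0.0 ft [-0.1 -0.5 -1.3]
(array([642.8, 120.7]), np.float64(42.4), 782) z [54.3 58.4 60.4]
tilt [-3.0000e-03 -3.0000e-03  5.7917e+01]
 44.0 [540.3  20.1 268.6] w 84.8 gf 0.0 ft [ 1.3 -0.1 -0.1]
at wall False 46.7 [ 425.3 -176.2   51.4] w 36.1 gf 0.0 ft [-0.6 -0.   0.1]
grip 47.1 [ 426.4 -176.7   53.3] w 5.4 gf 104.8 ft [-4.5  4.  23.2]
lift 48.3 [ 424.8 -175.9  149. ] w 4.3 gf 101.9 ft [ 0.2  0.5 -1. ]
put True [ 649.5 -105.7   68.8] grip 4.463691908790705
 50.3 [ 649.5 -105.7   68.8] w 4.5 gf 107.6 ft [-0.7  0.8  4.1]
open 50.7 [ 649.1 -105.9   68.5] w 29.6 gf 0.0 ft [ 0.2  0.3 -0.3]
(array([ 646.7, -135.5]), np.float64(42.3), 817) z [54.3 58.3 60.2]
tilt [-6.0000e-03  7.0000e-03  5.7752e+01]
 52.9 [540.3 -60.3 268.7] w 85.2 gf 0.0 ft [ 0.7  0.5 -0. ]
```

View pics/b2.png

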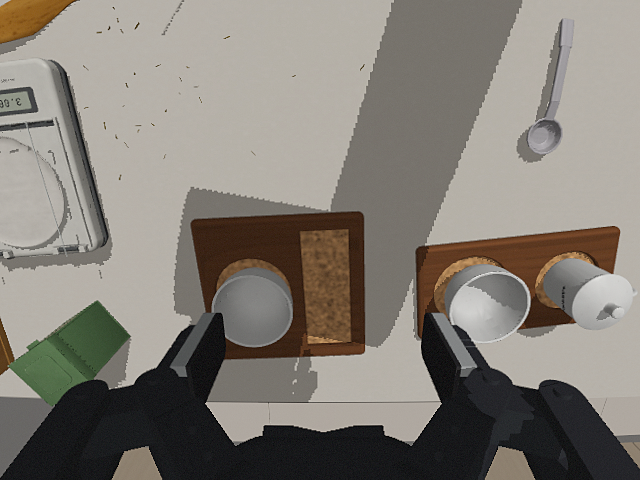

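Bowl 2 stands level in its well but about 9 mm off centre, at (252,305). I'll nudge it the same way, then place the spoon.

Run:
```python
from bowl import *
bot.move_gripper(2,20); bot.move_to([647,-48,150],q(np.pi)); bot.servo_line([647,-48,60]); bot.servo_line([647,-75,60],speed=80)
print(bot.servo_line([647,-85.5,60],speed=20,until_force=12)); bot.servo_line([647,-65,60]); bot.servo_line([647,-65,130])
x,y=418,178; bot.move_to([x,y,120],q(np.radians(175.3))); bot.move_gripper(34); bot.servo_line([x,y,45])
print(bot.servo_line([x,y,22.5],speed=40,until_force=8)); bot.move_gripper(2,40); st("grip"); bot.servo_line([x,y,130]); st("lift")
X,Y=645.5,-55.5; bot.move_to([X,Y,130],q(np.radians(182.8))); put(X,Y,33,0,29.5,force=4); st()
bot.move_gripper(20); bot.servo_line([X,Y,140])
look((540,-20,270),(649.3,-145),"sp")
c=grab("wrist");C=cloud(c); k=(abs(C[...,0]-645)<90)&(abs(C[...,1]+55)<27)&(C[...,2]>16); P=C[k][:,:2]; print(cv2.minAreaRect(P.astype(np.float32)),C[k][:,2].max())
t=grab("top"); cv2.imwrite("pics/topend.png",t["image"][160:340,140:540].repeat(2,0).repeat(2,1))
```

```text
False
False
grip 60.5 [418.1 178.1  22.7] w 8.6 gf 39.1 ft [-1.   0.8  3.3]
lift 61.4 [417.6 177.8 129.2] w 8.3 gf 39.0 ft [ 0.1  0.2 -0.3]
put True [645.3 -55.5  30.7] grip 8.21161715291342
 64.0 [645.3 -55.5  30.7] w 8.2 gf 39.6 ft [-1.4 -0.3  5.5]
(array([ 647.2, -141. ]), np.float64(42.1), 691) z [54.4 58.3 60.2]
tilt [-2.0000e-03  7.0000e-03  5.7811e+01]
 66.8 [540.3 -20.2 268.6] w 85.1 gf 0.0 ft [-0.8  0.9  1.5]
((633.9683227539062, -50.032630920410156), (36.92948532104492, 155.81448364257812), 88.07516479492188) 23.939265796977963
```

View pics/sp.png

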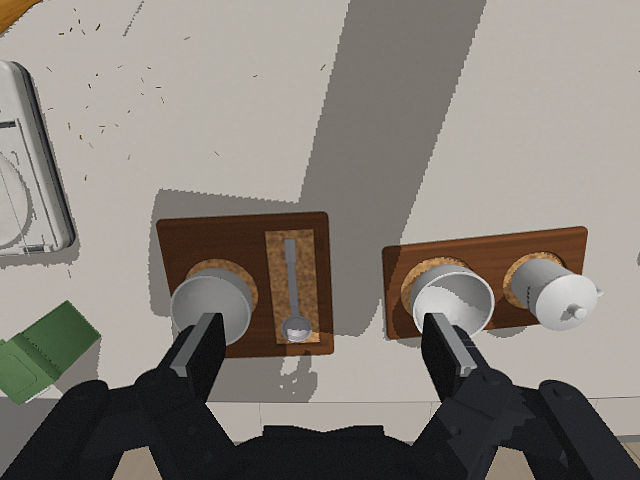

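The spoon lies in the slot at (293,290), both bowls stand level in their wells, and the lidded cup stands at (560,292). The tin and timer were never touched. I'm handing the job in.

```bash
python3 -c "
from h import *
bot.dwell(.5); print(bot.finish_job())"
```

```text
the job is handed in; nothing more can be done
None
```

Both tea kits are made up on their trays and the job is handed in at about 67 s of the 131 s allowed; both bowls stand level and within about 4 mm of centre, the lid is seated on the cup, and the spoon lies in its slot.

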